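# Set the dough sheeter's thickness selector and start it

### The arm

A 6-joint arm with a two-finger parallel gripper is mounted at the origin on the work surface. World frame = base frame: x ahead of the robot, y to its left, z up, the work surface at z = 0. Lengths are in m, angles in degrees, forces in N, time in s.
With the tool pointing down it reaches from about 0.375 to 0.9 m from the base axis. Payload 3.1 kg.
Tool frame: the origin (TCP) lies on the centre line of the jaws, within the pads' length; the fingertips stand finger_overhang ahead of it and the grasp point (between the pads) lies 5 mm behind it (finger_overhang is the distance from the TCP to the fingertips, in m); z points along the fingers, y is the line along which they close (so a half turn about z gives the same grasp; the last joint's range is limited). The gripper opens to 87 mm and grips with 3 to 60 N. Pads are 19 mm wide; open, the fingers measure 117 mm over their backs; the gripper's body (75 mm by 190 mm) begins 51 mm behind the grasp point.
Start: joints at [66.492, 30.224, 82.088, -0, 67.689, -10.227], TCP at [0.144, 0.608, 0.202] pointing down, gripper open.
Joint ranges: [-176.69, 176.69], [-43.24, 126.21], [12.49, 139.97], [-82, 262], [0, 151.66], [-163.58, 163.58]. Speed limits (degrees/s): [159.86, 159.86, 180, 180, 180, 180].

### API

Orientations are given as a 3x3 rotation matrix whose columns are the frame's x, y, z axes.
In Python, from rig import read_state, capture, calibration, hand_in, finger_overhang gives the robot as it stands.
- The arm moves only by the tool send_rows, never from a script. Its argument "plan" is a list of rows, each a list of 5 numbers: the closure in counts, from 0 (fully open) to 255 (shut), then the shift along the tool's x, y, z in m, then the turn about the tool's z in rad. A call has 1 to 20 rows; each row shifts and turns the commanded pose from where the row before left it, along the tool's axes as they then stand; what a row does not reach is not made up. A row lasts 1/12 s, in which the tool goes at most 41.7 mm and 7.16 degrees, less where a joint would pass 70% of its speed; a pose out of reach is approached as far as the arm can. A call is refused whole if a number of a shift passes 0.0417 or a number of a turn 0.125, either way. A call with a gripper value outside its range is refused whole. The fingers move at their own pace and stop on an object; the grip force is fixed at half the most. Time passes only in rows, so rows that do not move let the fingers close. It gives the time, the measured TCP pose, the force, the opening and the grip force at its end, in the units of the state.
- read_state(): the state, without advancing time (a new reading comes with each control period).
- capture(name): name is "scene" or "top"; returns (picture, depth): 420x560x3 uint8, blue, green, red; 420x560 float32, m along the optical axis (not along the pixel's ray), 0 where there is no reading.
- calibration(name): a dict with "fx", "fy", "cx", "cy" (pixels), "dist_coeffs" ([k1, k2, p1, p2, k3] as OpenCV has them; the pictures are not rectified), "xyz" and "rotation" of the camera in the world. Camera axes: x right, y down, z forward; pixel columns grow to the right and rows downward; lengths in m; the calibration is good to about 2 mm. A picture is of the moment at which its call begins. calibration takes no time and is no camera call.
- hand_in(): hands the job in; it is judged then, once.
The state is a dict: "time_s": time; "joint_positions": joint angles; "qvel": joint speeds; "tau": joint torques, N m; "position": TCP position; "tcp_rot": TCP orientation; "force": force on the tool from outside, world axes, zero at the start; "moment": the same for the moment, N m; "opening": opening from 0.0 (shut) to 1.0 (fully open); "grasp_force": force on a finger pad.
Only numpy, scipy, OpenCV 4.12 (cv2) and the standard library are available. Lean on these libraries where they do the work, as an engineer would, in place of code of your own. Each camera call takes 0.05 s, during which the arm holds its last target. There are 200 camera calls.

### The job

On the white dough-rolling machine, push the orange tab of the black selector with the fingertips until its white line points at the middle of the green marker, then press the red start button fully down and let it come back up. Do not grip the tab, do not press the button before the selector is set, and leave everything else on the table and the machine as it stands.

Things in the scene. Friction and masses are not known exactly. Their poses are not given: they have to be found in the camera images.
- machine: white dough sheeter, fixed. Origin on the table straight below the selector's vertical axis; x to its back, y to its left, z up (at yaw 0 its front faces the robot). The flat deck is 100 mm above the table and reaches 140 mm to front and back and 150 mm right of the axis; from 164 mm left of it stands a roller housing up to 205 mm above the table.
- selector (a joint): angle of the black selector disc (46 mm radius, 16 mm high, on the deck), rad. 0: tab points to the machine's front; positive is anticlockwise from above. At q the tab points along (-cos q, -sin q) in the machine's x, y. Stops at -1.65 and 1.65. Stays where left, no clicks; takes about 4 N at the tab. Markers lie at -1.3, -0.65, 0.65 and 1.3; it starts between -0.25 and 0.25.
- pointer (a point): point on the deck, 108 mm from the selector's axis, at which the white line on the tab points (the line is continued beyond the tab's end). It turns with the selector. 2 mm above the deck.
- tab_top (a point): top of the orange tab, 65 mm from the axis. The tab is an upright fin that turns with the disc: 12 mm thick, from 39 mm to 85 mm from the axis, its top 42 mm and its lower edge 6 mm above the deck. Pushing on one of its two faces turns the selector; pressing on both faces at once counts as gripping.
- token_green: Green plastic marker disc, 36 mm across and 4 mm thick, fixed on the machine's deck; origin at the centre of its underside, 108 mm from the selector's axis. Which colour sits at which of the four places changes from run to run. The wanted setting.
- token_blue: Blue plastic marker disc, 36 mm across and 4 mm thick, fixed on the machine's deck; origin at the centre of its underside, 108 mm from the selector's axis. Which colour sits at which of the four places changes from run to run.
- token_yellow: Yellow plastic marker disc, 36 mm across and 4 mm thick, fixed on the machine's deck; origin at the centre of its underside, 108 mm from the selector's axis. Which colour sits at which of the four places changes from run to run.
- token_white: White plastic marker disc, 36 mm across and 4 mm thick, fixed on the machine's deck; origin at the centre of its underside, 108 mm from the selector's axis. Which colour sits at which of the four places changes from run to run.
- start_top (a point): centre of the top of the round red start button (30 mm across), on the deck behind and to the right of the selector (85 mm back and 85 mm right of its axis).
- start (a joint): how far the start button is pressed down, m: 0 is up, 0.006 is fully down, which takes 5 N. It springs back.
- shaker: loose steel flour shaker, 44 mm across, 75 mm high, standing on the deck behind and to the left of the selector; origin under its centre. To be left alone.
- guide: loose wooden cutting guide, 90 x 150 x 12 mm, on the chopping board at the right; origin under its centre. To be left alone.
- tea: loose amber bottle, 64 mm across, 200 mm high, right of the machine; origin under its centre. To be left alone.
- bowl: loose white bowl, 130 mm across, 60 mm high, left of the machine; origin under its centre. To be left alone.
- brush: loose brush lying on the table, in front and to the right of the machine. To be left alone.
- cutter: loose steel ring cutter, 70 mm across, 40 mm high, left of the machine; origin under its centre. To be left alone.

How it is judged:
By the outcome, as a careful person would: the job done as asked, in the order asked, and still so for the second after the job is handed in, with the robot touching nothing.
It also fails if it takes over 42 s, if anything falls off the work surface, if the arm or the gripper's body presses on something with over 40 N, if the wrist force passes 120 N, or if a joint passes its speed limit or range.

## Working session

There is one attempt and no reset: what is moved stays moved. The work goes in short steps, Python scripts to look and compute and a tool call to move; the robot and the scene stay as the last step left them, time stands still between calls to the robot, and variables do not carry over. Pictures are saved under pics/ and viewed, at most 10 in all, crops included, and the job is handed in when it is done.

Besides the shell and the picture viewer there is one more tool, called after "Request:" by a JSON object that holds its "fn" and its "kwargs", one argument or row to a line. send_rows: Moves the arm, as the interface text tells. Its arguments: {"type":"object","properties":{"plan":{"type":"array","items":{"type":"array","items":{"type":"number"}}}},"required":["plan"]}

```bash
mkdir -p pics; cat > h.py <<'E'
import numpy as np, cv2
from rig import *
def ray(name,uv,z):
    c=calibration(name);K=np.array([[c["fx"],0,c["cx"]],[0,c["fy"],c["cy"]],[0,0,1]])
    p=cv2.undistortPoints(np.array(uv,float).reshape(-1,1,2),K,np.array(c["dist_coeffs"]))[:,0]
    d=np.c_[p,np.ones(len(p))]@np.array(c["rotation"]).T;o=np.array(c["xyz"])
    return o+d*((z-o[2])/d[:,2:])
E
python3 - <<'E'
from h import *
for n in("scene","top"):
    im,d=capture(n);cv2.imwrite(f"pics/{n}0.png",im);np.save(f"{n}d.npy",d)
    c=calibration(n);print(n,c["xyz"],np.round(c["rotation"],2).tolist(),c["fx"])
s=read_state();print(s["time_s"],s["position"],np.round(s["tcp_rot"],3).tolist(),finger_overhang if not callable(finger_overhang) else finger_overhang())
E
```

```text
scene [ 1.22819501 -0.18805707  1.48278945] [[0.24, 0.84, -0.49], [0.97, -0.21, 0.12], [-0.01, -0.5, -0.87]] 453.8106941909578
top [0.36697031 0.00544034 1.17844876] [[0.02, -1.0, 0.09], [-1.0, -0.02, -0.0], [0.0, -0.09, -1.0]] 380.38381413676586
0.1 [0.14327822 0.60764    0.20127057] [[-0.973, 0.23, -0.001], [0.23, 0.973, -0.002], [0.0, -0.002, -1.0]] 0.014
```

View pics/top0.png

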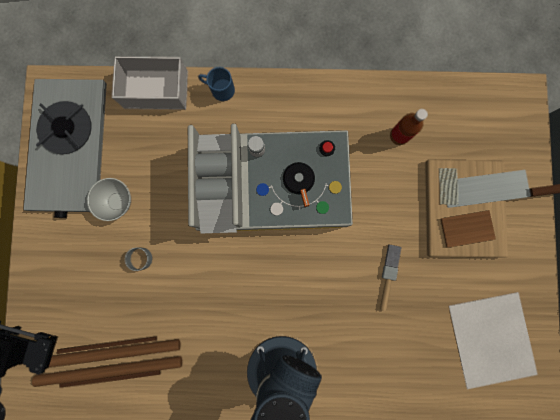

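View pics/scene0.png

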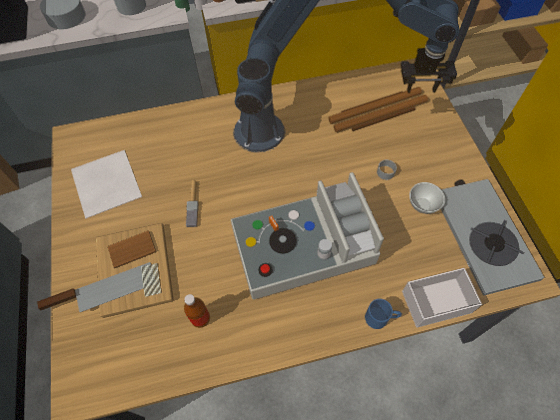

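The top view shows the selector disc at about (299,178) with its tab at (305,197). The green marker is at (323,208) front-right, yellow (335,187), white (277,209), blue (262,189), the red button (327,148) and the shaker (255,144).

```bash
cat >> h.py <<'E'
R={"green":(45,85,90,40),"blue":(105,130,120,40),"yellow":(20,34,120,80),"orange":(5,18,150,120),"red":(172,184,150,80)}
BOX={"top":(240,130,352,228),"scene":(230,185,340,295)}
def blob(n,im,c,amin=8):
    x0,y0,x1,y1=BOX[n];h=cv2.cvtColor(im,cv2.COLOR_BGR2HSV)[y0:y1,x0:x1].astype(int)
    a,b,s,v=R[c];H=h[...,0];H=np.where(H<4,H+180,H) if c=="red" else H
    m=((H>=a)&(H<=b)&(h[...,1]>=s)&(h[...,2]>=v)).astype(np.uint8)
    k,l,st,ce=cv2.connectedComponentsWithStats(m)
    if k<2: return None,0,None
    i=1+st[1:,4].argmax();ys,xs=np.where(l==i)
    return ce[i]+[x0,y0],st[i,4],np.c_[xs+x0,ys+y0]
E
python3 - <<'E'
from h import *
Z={"green":.104,"blue":.104,"yellow":.104,"orange":.13,"red":.12}
for n in("top","scene"):
    im=cv2.imread(f"pics/{n}0.png");P={}
    for c in R:
        u,a,p=blob(n,im,c)
        if u is None: print(n,c,None);continue
        P[c]=ray(n,[u],Z[c])[0];d=np.load(f"{n}d.npy")[int(u[1]),int(u[0])]
        C=calibration(n);print(n,c,u.round(1),a,P[c].round(4),"height(depth)",round(float(ray(n,[u],0)[0][2]),3),d)
    # fit machine pose from tokens: markers at known q
    q={"green":.65,"yellow":1.3,"blue":-1.3}
    A=np.array([[-np.cos(q[c])*.108,-np.sin(q[c])*.108] for c in q]);B=np.array([P[c][:2] for c in q])
    a=A-A.mean(0);b=B-B.mean(0);th=np.arctan2((a[:,0]*b[:,1]-a[:,1]*b[:,0]).sum(),(a*b).sum())
    Rm=np.array([[np.cos(th),-np.sin(th)],[np.sin(th),np.cos(th)]]);o=B.mean(0)-Rm@A.mean(0)
    print("origin",o,"yaw",th,"res",(A@Rm.T+o-B).round(4).tolist(),"button pred",o+Rm@[.085,-.085])
    t=(P["orange"][:2]-o)@Rm;print("tab q",np.arctan2(-t[1],-t[0]),np.hypot(*t))
    big=cv2.resize(im[BOX[n][1]:BOX[n][3],BOX[n][0]:BOX[n][2]],None,fx=5,fy=5,interpolation=cv2.INTER_CUBIC);cv2.imwrite(f"pics/{n}0c.png",big)
E
```

```text
top green [322.2 207.1] 125 [ 0.4825 -0.1071  0.104 ] height(depth) 0.0 1.0849776
top blue [262.2 189.2] 120 [0.5311 0.0644 0.104 ] height(depth) 0.0 1.0863656
top yellow [334.8 186.8] 126 [ 0.5414 -0.1429  0.104 ] height(depth) 0.0 1.0856785
top orange [303.2 197.3] 24 [ 0.5061 -0.0515  0.13  ] height(depth) 0.0 1.045201
top red [327.4 146.6] 85 [ 0.6541 -0.1191  0.12  ] height(depth) 0.0 1.0795177
origin [ 0.56515777 -0.03772562] yaw 0.04927798557398183 res [[-0.0, -0.0002], [-0.0, -0.0002], [0.0, 0.0004]] button pred [ 0.65424152 -0.1184355 ]
tab q 0.17990878736681795 0.0606413840883719
scene green [257.2 224.1] 74 [ 0.4856 -0.1085  0.104 ] height(depth) 0.0 1.5620503
scene blue [308.9 225.4] 79 [0.5346 0.0629 0.104 ] height(depth) 0.0 1.5587983
scene yellow [250.5 241.6] 85 [ 0.5454 -0.1448  0.104 ] height(depth) 0.0 1.5336901
scene orange [272.5 222.7] 57 [ 0.5072 -0.0584  0.13  ] height(depth) 0.0 1.5284364
scene red [264.5 268.1] 70 [ 0.6577 -0.1211  0.12  ] height(depth) 0.0 1.4658517
origin [ 0.56864823 -0.03934805] yaw 0.04957270979058756 res [[0.0005, -0.0003], [-0.0005, 0.0001], [0.0, 0.0002]] button pred [ 0.65775576 -0.12003167]
tab q 0.25183950430394975 0.06431111903288496
```

View pics/top0c.png

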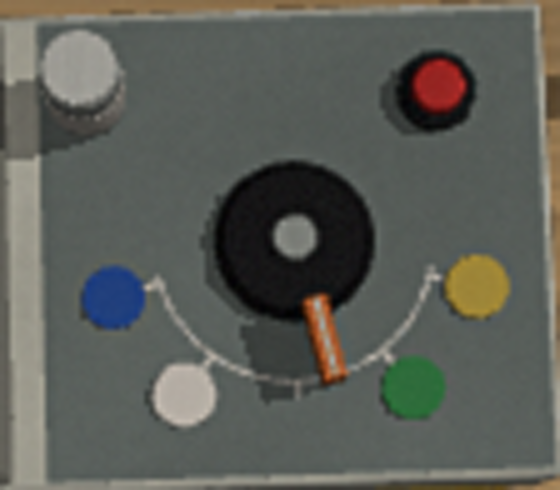

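The token fit is consistent to 0.5 mm in both views. The axis is near (0.567, -0.0385), yaw is 0.049 and the tab q is about 0.2. Green is at q = 0.65. I'll move over with the fingers shut.

Request:
{"fn": "send_rows", "kwargs": {
  "plan": [
    [255,0,0,-0.04,0],
    [255,0,0,-0.04,0],
    [255,-0.0241,-0.0266,0,0],
    [255,-0.0241,-0.0266,0,0],
    [255,-0.0241,-0.0266,0,0],
    [255,-0.0241,-0.0266,0,0],
    [255,-0.0241,-0.0266,0,0],
    [255,-0.0241,-0.0266,0,0],
    [255,-0.0241,-0.0266,0,0],
    [255,-0.0241,-0.0266,0,0],
    [255,-0.0241,-0.0266,0,0],
    [255,-0.0241,-0.0266,0,0],
    [255,-0.0241,-0.0266,0,0],
    [255,-0.0241,-0.0266,0,0],
    [255,-0.0241,-0.0266,0,0],
    [255,-0.0241,-0.0266,0,0],
    [255,-0.0241,-0.0266,0,0],
    [255,-0.0241,-0.0266,0,0],
    [255,-0.0241,-0.0266,0,0],
    [255,-0.0241,-0.0266,0,0]
  ]
}}

```text
time_s: 1.77
position: [0.4559, 0.0409, 0.2819]
tcp_rot: [[-0.973, 0.23, -0.001], [0.23, 0.973, 0.0], [0.001, 0.0, -1.0]]
force: [-0.2, 0.5, 1.0]
opening: 0.001
grasp_force: 0.0
```

Request:
{"fn": "send_rows", "kwargs": {
  "plan": [
    [255,-0.0241,-0.0266,0,0],
    [255,-0.0241,-0.0266,0,0],
    [255,0,0,0,-0.12],
    [255,0,0,0,-0.12],
    [255,0,0,0,-0.12],
    [255,0,0,0,-0.12],
    [255,0,0,0,0],
    [255,0,0,0,0]
  ]
}}

```text
time_s: 2.43
position: [0.4901, -0.0202, 0.2818]
tcp_rot: [[-0.97, -0.243, -0.001], [-0.243, 0.97, 0.0], [0.001, 0.0, -1.0]]
force: [0.0, 0.2, -0.2]
opening: 0.005
grasp_force: 0.0
```

```bash
cat >> h.py <<'E'
O=np.array([.567,-.0385]);YAW=.0494
def local():
    s=read_state();p=s["position"];r=np.array(s["tcp_rot"]);d=np.array(p[:2])-O
    a=np.arctan2(-r[1,0],-r[0,0])
    print("t",s["time_s"],"pos",np.round(p,4),"a",a.round(3),"q=",round(a-YAW,3),"radial/tang in tool xy",(d@r[:2,0]).round(4),(d@r[:2,1]).round(4),"F",np.round(s["force"],1),"open",s["opening"],"tilt",r[2].round(3))
    return s
E
python3 -c "
from h import *
local();im,d=capture('top');cv2.imwrite('pics/top1.png',im)
im,d=capture('scene');cv2.imwrite('pics/scene1.png',cv2.resize(im[150:310,200:400],None,fx=3.5,fy=3.5))"
```

```text
t 2.4333 pos [ 0.4901 -0.0202  0.2818] a 0.245 q= 0.196 radial/tang in tool xy 0.0701 0.0364 F [ 0.   0.2 -0.2] open 0.004506348416438858 tilt [ 0.001  0.    -1.   ]
```

View pics/scene1.png

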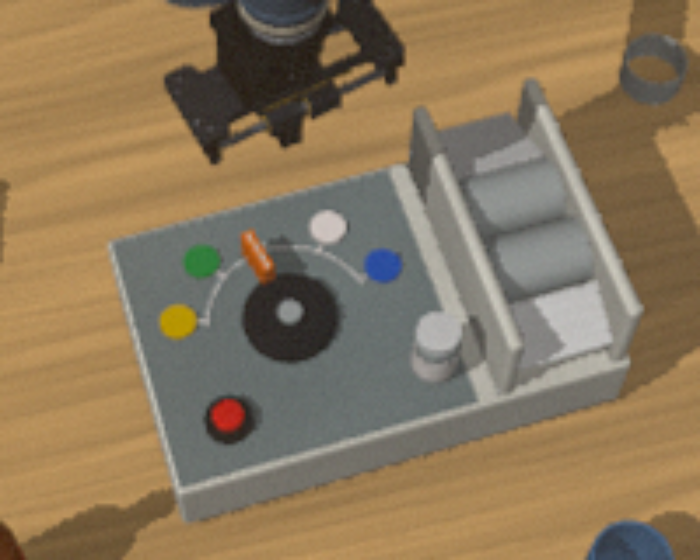

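The view of the tab is clear. I'll lower beside the tab's left face, close the gap, then push along an arc, stopping short of green.

Request:
{"fn": "send_rows", "kwargs": {
  "plan": [
    [255,0,0,0.037,0],
    [255,0,0,0.037,0],
    [255,0,0,0.037,0],
    [255,0,0,0.037,0],
    [255,0,0,0,0],
    [255,0,-0.004,0,0],
    [255,0,-0.004,0,0],
    [255,0,-0.004,0,0],
    [255,0,-0.002,0,0],
    [255,0.001,-0.0035,0,-0.05],
    [255,0.001,-0.0035,0,-0.05],
    [255,0.001,-0.0035,0,-0.05],
    [255,0.001,-0.0035,0,-0.05],
    [255,0.001,-0.0035,0,-0.05],
    [255,0.001,-0.0035,0,-0.05],
    [255,0,0,0,0],
    [255,0,0,0,0]
  ]
}}

```text
time_s: 3.95
position: [0.4968, -0.056, 0.1355]
tcp_rot: [[-0.855, -0.519, 0.003], [-0.519, 0.855, -0.001], [-0.002, -0.002, -1.0]]
force: [0.1, -1.0, 0.2]
opening: 0.008
grasp_force: 0.0
```

```bash
python3 -c "
from h import *
local();im,d=capture('scene');cv2.imwrite('pics/scene2.png',im);cv2.imwrite('pics/scene2c.png',cv2.resize(im[185:285,230:340],None,fx=6,fy=6,interpolation=cv2.INTER_CUBIC))
print([ (c,blob('scene',im,c)[:2]) for c in ('green','orange')])"
```

```text
t 3.95 pos [ 0.4968 -0.056   0.1355] a 0.546 q= 0.497 radial/tang in tool xy 0.0691 0.0215 F [ 0.1 -1.   0.2] open 0.008127476228006369 tilt [-0.002 -0.002 -1.   ]
[('green', (array([254.6 , 226.35]), np.int32(20))), ('orange', (array([272.06060606, 224.15151515]), np.int32(33)))]
```

View pics/scene2c.png

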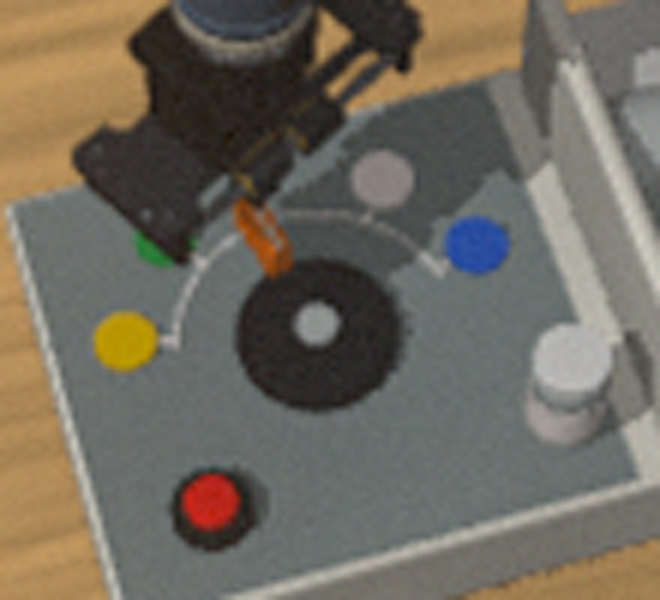

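The tab looks almost unmoved here, so I'll check projected tab and fingertip positions against the image before going on.

```bash
cat >> h.py <<'E'
def proj(n,P):
    c=calibration(n);K=np.array([[c["fx"],0,c["cx"]],[0,c["fy"],c["cy"]],[0,0,1]]);Rw=np.array(c["rotation"]).T
    return cv2.projectPoints(np.array(P,float).reshape(-1,3),cv2.Rodrigues(Rw)[0],-Rw@np.array(c["xyz"]),K,np.array(c["dist_coeffs"]))[0][:,0]
def tab(q,r,z): a=q+YAW;return [O[0]-r*np.cos(a),O[1]-r*np.sin(a),z]
E
python3 - <<'E'
from h import *
f=lambda n,P:proj(n,P).round(1).tolist()
for q in(.1,.2,.3,.4,.5,.6): print(q,"tab top r39,r85 scene",f("scene",[tab(q,39,0) and tab(q,.039,.142),tab(q,.085,.142)]),"top",f("top",[tab(q,.039,.142),tab(q,.085,.142)]))
print("tip",f("scene",[[.4968,-.056,.1215],[.4968,-.056,.1355]]),f("top",[[.4968,-.056,.1215]]))
print("axis",f("scene",[[*O,.118]]),f("top",[[*O,.118]]))
for k in("scene0","scene2"):
    im=cv2.imread(f"pics/{k}.png");u,a,p=blob("scene",im,"orange");print(k,u,a,p.min(0),p.max(0))
im,d=capture("top")
cv2.imwrite("pics/mix.png",np.vstack([cv2.resize(im[130:228,240:352],(448,392)),np.zeros((1,448,3),np.uint8)]))
E
```

```text
0.1 tab top r39,r85 scene [[278.0, 225.4], [272.9, 214.4]] top [[300.9, 188.7], [303.2, 205.1]]
0.2 tab top r39,r85 scene [[276.9, 225.9], [270.6, 215.4]] top [[302.3, 188.4], [306.3, 204.6]]
0.3 tab top r39,r85 scene [[275.9, 226.4], [268.4, 216.5]] top [[303.7, 188.0], [309.2, 203.7]]
0.4 tab top r39,r85 scene [[275.0, 227.1], [266.4, 217.8]] top [[305.0, 187.5], [312.1, 202.6]]
0.5 tab top r39,r85 scene [[274.1, 227.8], [264.5, 219.3]] top [[306.2, 186.9], [314.8, 201.1]]
0.6 tab top r39,r85 scene [[273.3, 228.5], [262.8, 221.0]] top [[307.4, 186.1], [317.4, 199.5]]
tip [[272.6, 221.1], [272.5, 219.1]] [[304.6, 201.1]]
axis [[282.5, 238.3]] [[298.6, 176.4]]
scene0 [272.52631579 222.66666667] 57 [269 216] [277 229]
scene2 [272.06060606 224.15151515] 33 [269 219] [275 229]
```

View pics/mix.png

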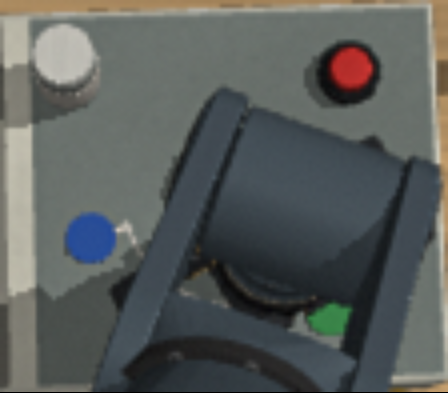

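The clipped blob's right edge shifted 2 px, which fits a tab at about 0.4, with the rest hidden by the gripper. I'll push 0.15 rad more, which can't overshoot, then back off and look.

Request:
{"fn": "send_rows", "kwargs": {
  "plan": [
    [255,0.001,-0.0035,0,-0.05],
    [255,0.001,-0.0035,0,-0.05],
    [255,0.001,-0.0035,0,-0.05],
    [255,0,0,0,0]
  ]
}}

```text
time_s: 4.38
position: [0.4999, -0.0662, 0.1345]
tcp_rot: [[-0.766, -0.643, 0.001], [-0.643, 0.766, -0.001], [-0.001, -0.001, -1.0]]
force: [-0.3, 0.1, -0.3]
opening: 0.006
grasp_force: 0.0
```

```bash
python3 -c "
from h import *
local()"
```

```text
t 4.3833 pos [ 0.4999 -0.0662  0.1345] a 0.698 q= 0.649 radial/tang in tool xy 0.0692 0.0219 F [-0.3  0.1 -0.3] open 0.005888945833006674 tilt [-0.001 -0.001 -1.   ]
```

Request:
{"fn": "send_rows", "kwargs": {
  "plan": [
    [255,0,0.01,0,0],
    [255,0,0.01,0,0],
    [255,0,0,-0.04,0],
    [255,0,0,-0.04,0],
    [255,0.03,0.02,-0.03,0],
    [255,0.03,0.02,0,0],
    [255,0.03,0.02,0,0],
    [255,0,0,0,0]
  ]
}}

```text
time_s: 5.05
position: [0.3739, -0.0583, 0.2398]
tcp_rot: [[-0.767, -0.642, -0.009], [-0.642, 0.767, 0.004], [0.005, 0.009, -1.0]]
force: [-1.0, 0.2, -1.5]
opening: 0.006
grasp_force: 0.0
```

```bash
python3 -c "
from h import *
local()
for n in('scene','top'):
    im,d=capture(n);cv2.imwrite(f'pics/{n}3.png',im);x0,y0,x1,y1=BOX[n];cv2.imwrite(f'pics/{n}3c.png',cv2.resize(im[y0:y1,x0:x1],None,fx=5,fy=5,interpolation=cv2.INTER_CUBIC))
    u,a,p=blob(n,im,'orange');print(n,u,a,p.min(0),p.max(0))
"
```

```text
t 5.05 pos [ 0.3739 -0.0583  0.2398] a 0.697 q= 0.648 radial/tang in tool xy 0.1608 0.1088 F [-1.   0.2 -1.5] open 0.006343255281295065 tilt [ 0.005  0.009 -1.   ]
scene [272.62711864 222.76271186] 59 [269 216] [277 229]
top [303.    196.875] 24 [301 190] [305 204]
```

View pics/scene3c.png

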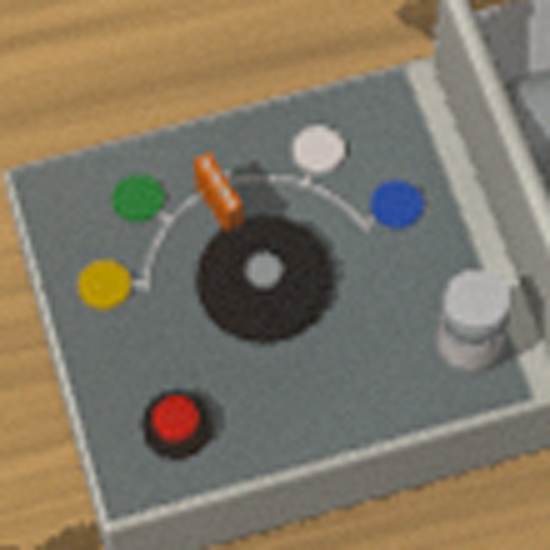

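The tab is exactly where it started (centroid (272.6,222.8), q about 0.2), although the TCP swept across it without any force. So the tip may not have been where I assumed. I'll check the heights of the fingertip, deck and tab from depth.

```bash
cat >> h.py <<'E'
def cloud(n,d):
    c=calibration(n);K=np.array([[c["fx"],0,c["cx"]],[0,c["fy"],c["cy"]],[0,0,1]])
    v,u=np.mgrid[:420,:560];uv=np.stack([u,v],-1).reshape(-1,1,2).astype(float)
    p=cv2.undistortPoints(uv,K,np.array(c["dist_coeffs"]))[:,0]
    P=(np.c_[p,np.ones(len(p))]*d.reshape(-1,1))@np.array(c["rotation"]).T+np.array(c["xyz"])
    P[d.reshape(-1)==0]=np.nan
    return P.reshape(420,560,3)
E
python3 - <<'E'
from h import *
s=local()
for n in("scene","top"):
    im,d=capture(n);C=cloud(n,d);x0,y0,x1,y1=BOX[n]
    for c in("green","yellow","orange","red"):
        u,a,p=blob(n,im,c);Q=C[p[:,1],p[:,0]];print(n,c,np.nanmedian(Q,0).round(4),"zmin/max",np.nanmin(Q[:,2]).round(3),np.nanmax(Q[:,2]).round(3))
    T=np.array(s["position"]);m=np.linalg.norm(C[...,:2]-T[:2],axis=-1)<.03
    Q=C[m];Q=Q[(Q[:,2]>.15)&(Q[:,2]<.33)]
    L=(Q-T)@np.array(s["tcp_rot"]);print(n,"gripper pts",len(L));i=np.argsort(-L[:,2])[:14];print(L[i].round(3).tolist())
E
```

```text
t 5.15 pos [ 0.3808 -0.0606  0.2408] a 0.697 q= 0.648 radial/tang in tool xy 0.1569 0.1025 F [ 0.2 -0.3  0.5] open 0.006758189932043766 tilt [-0.     0.001 -1.   ]
scene green [ 0.4863 -0.1088  0.1047] zmin/max 0.098 0.111
scene yellow [ 0.5447 -0.1449  0.1038] zmin/max 0.098 0.112
scene orange [ 0.5085 -0.0586  0.1356] zmin/max 0.097 0.149
scene red [ 0.6571 -0.1199  0.1207] zmin/max 0.111 0.128
scene gripper pts 28
[[-0.006, -0.006, -0.02], [-0.01, 0.01, -0.021], [-0.001, -0.006, -0.021], [0.001, -0.008, -0.022], [-0.008, 0.002, -0.023], [-0.01, -0.006, -0.024], [-0.01, -0.001, -0.024], [-0.006, -0.006, -0.026], [0.002, -0.007, -0.026], [-0.01, 0.005, -0.028], [-0.01, -0.006, -0.029], [-0.008, -0.004, -0.031], [-0.009, 0.001, -0.032], [-0.012, 0.007, -0.032]]
top green [ 0.4828 -0.1066  0.1025] zmin/max 0.097 0.576
top yellow [ 0.5415 -0.1438  0.1018] zmin/max 0.097 0.106
top orange [ 0.5112 -0.0502  0.1401] zmin/max 0.133 0.145
top red [ 0.6534 -0.1184  0.1197] zmin/max 0.113 0.125
top gripper pts 0
[]
```

```bash
python3 - <<'E'
from h import *
print(finger_overhang, finger_overhang() if callable(finger_overhang) else "")
s=local();T=np.array(s["position"]);r=np.array(s["tcp_rot"])
im,d=capture("scene");C=cloud("scene",d)
print("px TCP,tip,-20,-40",proj("scene",[T,T+.014*r[:,2],T-.02*r[:,2],T-.04*r[:,2]]).round(1).tolist())
u,v=proj("scene",[T])[0].round().astype(int)
L=((C-T)@r)[v-8:v+10,u-6:u+7];print("tool z mm by pixel");print((L[...,2]*1000).round().astype(int))
cv2.imwrite("pics/grip.png",cv2.resize(im[v-50:v+30,u-50:u+50],None,fx=7,fy=7,interpolation=cv2.INTER_CUBIC))
E
```

```text
0.014 
t 5.25 pos [ 0.3835 -0.0616  0.241 ] a 0.698 q= 0.649 radial/tang in tool xy 0.1554 0.1003 F [-1.  -0.2 -0.4] open 0.003956959326231546 tilt [-0.001 -0.001 -1.   ]
px TCP,tip,-20,-40 [[262.0, 175.0], [262.2, 177.4], [261.6, 171.5], [261.3, 168.0]]
tool z mm by pixel
[[-121  -52  -97  -98 -110 -108 -113 -112 -108 -106  -97  238  245]
 [ 244  -39  -47 -109 -109 -108 -107 -107 -104  -95  242  243  239]
 [ 238  -36 -108 -107 -110 -112 -102 -102  -98  -38  237  245  237]
 [ 247 -106 -111 -108 -108  -47  -51  -93  -36  -30  242  238  233]
 [-108 -112 -103 -107  -38  -39  -45  -35  -27  -28  245  241  242]
 [-106 -108 -103  -26  -30  -30  -34  -35  -23  236  241  239  239]
 [-111 -107  244  244  238  -26  -31  -25  236  242  239  236  243]
 [-108  241  242  242  243  238  -21  -20  245  240  241  235  245]
 [ 245  243  244  237  240  239  231  240  243  238  235  236  245]
 [ 236  244  243  244  242  238  241  248  240  244  236  231  241]
 [ 233  245  243  235  243  235  245  248  234  241  243  236  246]
 [ 237  240  241  240  240  233  244  245  243  242  243  243  240]
 [ 240  238  238  234  238  237  236  239  244  244  238  237  242]
 [ 240  238  237  240  244  239  241  246  242  240  240  239  242]
 [ 238  238  245  244  243  241  246  241  239  236  237  238  241]
 [ 243  237  246  234  241  239  249  241  240  246  236  244  239]
 [ 238  235  240  239  240  239  241  241  246  241  242  237  241]
 [ 248  235  238  241  237  240  243  245  237  236  242  238  240]]
```

View pics/grip.png

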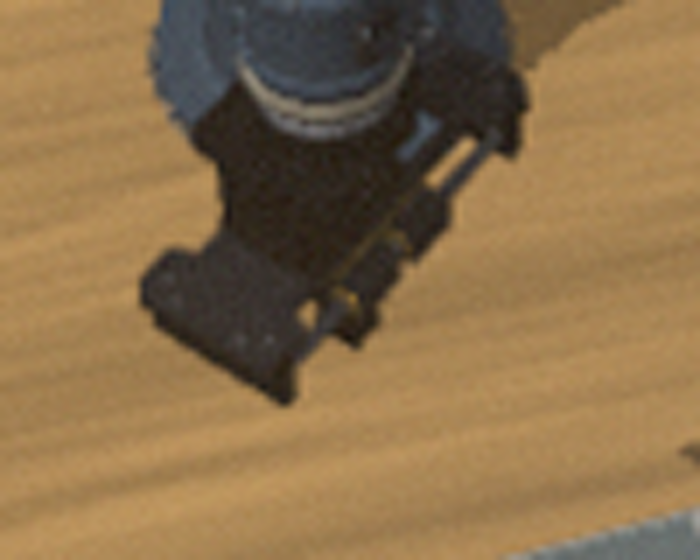

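The fingers are shut at the centre, and their visible lower end is at the TCP's pixel (262,174), about 20 mm behind the TCP. So the true fingertips were near z 0.155 and passed above the tab. I'll return to the start side, lower in steps with force and depth checks, and then push.

Request:
{"fn": "send_rows", "kwargs": {
  "plan": [
    [255,0,0,0,0.1125],
    [255,0,0,0,0.1125],
    [255,0,0,0,0.1125],
    [255,0,0,0,0.1125],
    [255,-0.0284,0.003,0,0],
    [255,-0.0284,0.003,0,0],
    [255,-0.0284,0.003,0,0],
    [255,-0.0284,0.003,0,0],
    [255,0,0,0.037,0],
    [255,0,0,0.037,0],
    [255,0,0,0.037,0],
    [255,0,0,0.01,0],
    [255,0,0,0,0],
    [255,0,0,0,0],
    [255,0,0,0,0]
  ]
}}

```text
time_s: 6.55
position: [0.4918, -0.0225, 0.1204]
tcp_rot: [[-0.969, -0.246, 0.002], [-0.246, 0.969, -0.001], [-0.002, -0.001, -1.0]]
force: [-0.5, -0.2, 0.3]
opening: 0.008
grasp_force: 0.0
```

```bash
cat >> h.py <<'E'
def fing():
    s=local();T=np.array(s["position"]);r=np.array(s["tcp_rot"]);im,d=capture("scene");C=cloud("scene",d);L=(C-T)@r
    dark=im.max(-1)<75
    m=dark&(abs(L[...,0])<.016)&(abs(L[...,1])<.025)&(C[...,2]>.11);Q=L[m];Z=C[m][:,2]
    i=np.argsort(Z)[:8];print("n",len(Q),"low z",Z[i].round(3),"\n",Q[i].round(3).tolist())
    return s,im
E
python3 -c "
from h import *
s,im=fing();u,a,p=blob('scene',im,'orange');print(u,a,p.min(0),p.max(0))"
```

```text
t 6.55 pos [ 0.4918 -0.0225  0.1204] a 0.249 q= 0.199 radial/tang in tool xy 0.069 0.034 F [-0.5 -0.2  0.3] open 0.008056327620014665 tilt [-0.002 -0.001 -1.   ]
n 34 low z [0.139 0.14  0.141 0.142 0.142 0.147 0.147 0.148] 
 [[-0.006, 0.005, -0.019], [-0.001, -0.007, -0.02], [-0.01, -0.008, -0.021], [-0.009, 0.008, -0.021], [-0.007, -0.006, -0.022], [-0.011, -0.004, -0.026], [-0.009, 0.0, -0.027], [-0.008, -0.003, -0.027]]
[272.81481481 223.33333333] 54 [269 217] [277 230]
```

The tip is about 19–20 mm above the TCP (z 0.139), and this repeats. I'll lower 17 mm and push again, stopping short.

Request:
{"fn": "send_rows", "kwargs": {
  "plan": [
    [255,0,0,0.009,0],
    [255,0,0,0.008,0],
    [255,0,0,0,0],
    [255,0,-0.005,0,0],
    [255,0,-0.005,0,0],
    [255,0,-0.004,0,0],
    [255,0,-0.003,0,0],
    [255,0,0,0,0]
  ]
}}

```text
time_s: 7.27
position: [0.495, -0.0399, 0.103]
tcp_rot: [[-0.97, -0.245, 0.001], [-0.245, 0.97, -0.0], [-0.001, -0.001, -1.0]]
force: [0.2, -0.3, -0.1]
opening: 0.006
grasp_force: 0.0
```

Request:
{"fn": "send_rows", "kwargs": {
  "plan": [
    [255,0.0009,-0.0035,0,-0.05],
    [255,0.0009,-0.0035,0,-0.05],
    [255,0.0009,-0.0035,0,-0.05],
    [255,0,0,0,0]
  ]
}}

```text
time_s: 7.6
position: [0.4948, -0.0496, 0.1029]
tcp_rot: [[-0.922, -0.388, -0.0], [-0.388, 0.922, 0.001], [-0.0, 0.001, -1.0]]
force: [1.4, 1.1, 0.0]
opening: 0.007
grasp_force: 0.5
```

```bash
python3 -c "
from h import *
s,im=fing();u,a,p=blob('scene',im,'orange');print(u,a,p.min(0),p.max(0))"
```

```text
t 7.6 pos [ 0.4948 -0.0496  0.1029] a 0.398 q= 0.349 radial/tang in tool xy 0.0709 0.0178 F [1.4 1.1 0. ] open 0.007178740469705434 tilt [-0.     0.001 -1.   ]
n 25 low z [0.127 0.128 0.128 0.129 0.129 0.132 0.134 0.136] 
 [[-0.01, 0.009, -0.024], [-0.009, 0.001, -0.025], [-0.01, -0.004, -0.025], [-0.007, -0.002, -0.026], [-0.008, 0.006, -0.026], [-0.008, 0.002, -0.029], [-0.008, -0.006, -0.031], [-0.009, 0.006, -0.034]]
[271.         226.83333333] 12 [268 223] [274 230]
```

Contact is starting. I'll continue the arc.

Request:
{"fn": "send_rows", "kwargs": {
  "plan": [
    [255,0.0009,-0.0035,0,-0.05],
    [255,0.0009,-0.0035,0,-0.05],
    [255,0.0009,-0.0035,0,-0.05],
    [255,0.0009,-0.0035,0,-0.05],
    [255,0,0,0,0]
  ]
}}

```text
time_s: 8.07
position: [0.4979, -0.0636, 0.1028]
tcp_rot: [[-0.827, -0.563, -0.0], [-0.563, 0.827, 0.001], [-0.0, 0.001, -1.0]]
force: [-0.1, 1.6, -0.3]
opening: 0.007
grasp_force: 0.5
```

```bash
python3 -c "
from h import *
s,im=fing();u,a,p=blob('scene',im,'orange');print(u,a,p.min(0),p.max(0))"
```

```text
t 8.0667 pos [ 0.4979 -0.0636  0.1028] a 0.597 q= 0.548 radial/tang in tool xy 0.0712 0.0181 F [-0.1  1.6 -0.3] open 0.0067125826604318125 tilt [-0.     0.001 -1.   ]
n 15 low z [0.124 0.141 0.3   0.391 0.392 0.396 0.46  0.462] 
 [[-0.01, 0.007, -0.021], [0.009, -0.012, -0.038], [-0.016, -0.024, -0.198], [-0.004, -0.022, -0.288], [-0.002, -0.025, -0.289], [-0.008, -0.022, -0.293], [0.005, 0.02, -0.358], [0.008, 0.016, -0.359]]
[272.         226.77777778] 9 [269 225] [274 229]
```

Request:
{"fn": "send_rows", "kwargs": {
  "plan": [
    [255,0,0.01,0,0],
    [255,0,0.01,0,0],
    [255,0,0,-0.04,0],
    [255,0,0,-0.04,0],
    [255,0.03,0.02,-0.03,0],
    [255,0.03,0.02,0,0],
    [255,0.03,0.02,0,0],
    [255,0,0,0,0],
    [255,0,0,0,0],
    [255,0,0,0,0]
  ]
}}

```text
time_s: 8.95
position: [0.3829, -0.0482, 0.2097]
tcp_rot: [[-0.826, -0.563, 0.002], [-0.563, 0.826, -0.001], [-0.001, -0.002, -1.0]]
force: [0.1, -0.7, 0.4]
opening: 0.004
grasp_force: 0.0
```

```bash
cat >> h.py <<'E'
def tabq():
    for n in("scene","top"):
        im,d=capture(n);u,a,p=blob(n,im,"orange");C=cloud(n,d)[p[:,1],p[:,0]]
        g,_,_=blob(n,im,"green");y,_,_=blob(n,im,"yellow");b,_,_=blob(n,im,"blue")
        B=ray(n,[g,y,b],.104)[:,:2];q=np.array([.65,1.3,-1.3])
        A=-.108*np.c_[np.cos(q),np.sin(q)]
        a1=A-A.mean(0);b1=B-B.mean(0);th=np.arctan2((a1[:,0]*b1[:,1]-a1[:,1]*b1[:,0]).sum(),(a1*b1).sum())
        Rm=np.array([[np.cos(th),-np.sin(th)],[np.sin(th),np.cos(th)]]);o=B.mean(0)-Rm@A.mean(0)
        # direction of orange blob at tab-top plane, and its centroid's bearing at several heights
        r=[];
        for z in(.13,.142):
            t=(ray(n,[u],z)[0][:2]-o)@Rm;r.append((round(np.arctan2(-t[1],-t[0]),3),round(np.hypot(*t),4)))
        t=(np.nanmedian(C,0)[:2]-o)@Rm
        w=(ray(n,p,.142)[:,:2]-o)@Rm;v=cv2.fitLine(w.astype(np.float32),cv2.DIST_L2,0,.001,.001).ravel()
        dq=np.arctan(v[1]/v[0])
        print(n,"n",a,"o",o.round(4),"th",th.round(3),"cent z.13/.142",r,"depth",np.arctan2(-t[1],-t[0]).round(3),"slope q",dq.round(3))
        cv2.imwrite(f"pics/last_{n}.png",im)
E
python3 -c "
from h import *
local();tabq()"
```

```text
t 8.95 pos [ 0.3829 -0.0482  0.2097] a 0.598 q= 0.549 radial/tang in tool xy 0.1576 0.0956 F [ 0.1 -0.7  0.4] open 0.003507552567817849 tilt [-0.001 -0.002 -1.   ]
scene n 72 o [ 0.5687 -0.0395] th 0.048 cent z.13/.142 [(np.float64(0.532), np.float64(0.0613)), (np.float64(0.608), np.float64(0.0568))] depth 0.548 slope q 0.353
top n 46 o [ 0.5656 -0.0372] th 0.05 cent z.13/.142 [(np.float64(0.52), np.float64(0.0609)), (np.float64(0.494), np.float64(0.0619))] depth 0.491 slope q 0.493
```

The push works: the tab is now at q of about 0.51. I'll go back with the same relative geometry and push 0.12 more.

Request:
{"fn": "send_rows", "kwargs": {
  "plan": [
    [255,-0.0288,-0.0192,0,0],
    [255,-0.0288,-0.0192,0,0],
    [255,-0.0288,-0.0192,0,0],
    [255,0,0,0.036,0],
    [255,0,0,0.036,0],
    [255,0,0,0.0347,0],
    [255,0,0,0,0],
    [255,0,-0.01,0,0],
    [255,0,-0.01,0,0],
    [255,0.0007,-0.0028,0,-0.04],
    [255,0.0007,-0.0028,0,-0.04],
    [255,0.0007,-0.0028,0,-0.04],
    [255,0,0,0,0],
    [255,0,0,0,0]
  ]
}}

```text
time_s: 10.22
position: [0.503, -0.0729, 0.1049]
tcp_rot: [[-0.754, -0.657, 0.005], [-0.657, 0.754, -0.002], [-0.002, -0.004, -1.0]]
force: [-0.4, 1.1, 1.3]
opening: 0.01
grasp_force: 0.5
```

```bash
python3 -c "
from h import *
local()"
```

```text
t 10.2167 pos [ 0.503  -0.0729  0.1049] a 0.717 q= 0.667 radial/tang in tool xy 0.0709 0.0161 F [-0.4  1.1  1.3] open 0.00981141803216404 tilt [-0.002 -0.004 -1.   ]
```

Request:
{"fn": "send_rows", "kwargs": {
  "plan": [
    [255,0,0.01,0,0],
    [255,0,0.01,0,0],
    [255,0,0,-0.04,0],
    [255,0,0,-0.04,0],
    [255,0.03,0.02,-0.03,0],
    [255,0.03,0.02,0,0],
    [255,0.03,0.02,0,0],
    [255,0,0,0,0],
    [255,0,0,0,0],
    [255,0,0,0,0]
  ]
}}

```text
time_s: 11.05
position: [0.3852, -0.0703, 0.21]
tcp_rot: [[-0.753, -0.658, 0.002], [-0.658, 0.753, -0.001], [-0.001, -0.002, -1.0]]
force: [0.3, 0.3, -0.3]
opening: 0.006
grasp_force: 0.0
```

```bash
python3 - <<'E'
from h import *
local();tabq()
out=[]
for n,(x,y) in(("top",(310,195)),("scene",(268,226))):
    im=cv2.imread(f"pics/last_{n}.png");out.append(cv2.resize(im[y-22:y+22,x-22:x+22],(396,396),interpolation=cv2.INTER_CUBIC))
cv2.imwrite("pics/pair.png",np.hstack(out))
E
```

```text
t 11.05 pos [ 0.3852 -0.0703  0.21  ] a 0.718 q= 0.668 radial/tang in tool xy 0.1579 0.0957 F [ 0.3  0.3 -0.3] open 0.005904649304814893 tilt [-0.001 -0.002 -1.   ]
scene n 70 o [ 0.5685 -0.0399] th 0.051 cent z.13/.142 [(np.float64(0.679), np.float64(0.0612)), (np.float64(0.764), np.float64(0.0574))] depth 0.685 slope q 0.551
top n 25 o [ 0.5656 -0.0379] th 0.054 cent z.13/.142 [(np.float64(0.594), np.float64(0.0632)), (np.float64(0.566), np.float64(0.064))] depth 0.578 slope q 0.641
```

View pics/pair.png

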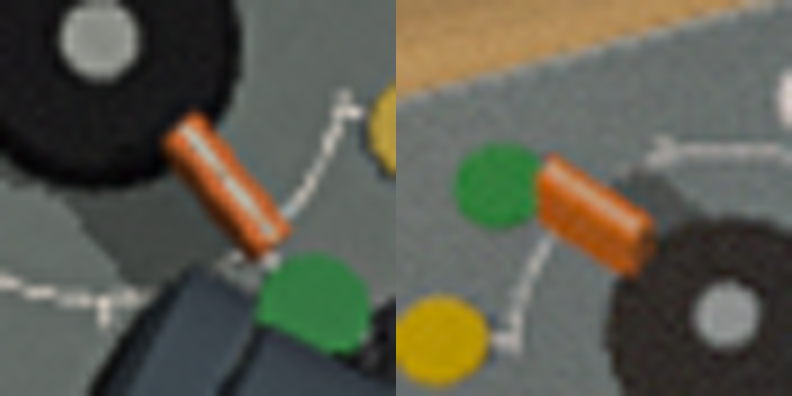

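The top view shows the white line from crop (190,128) to (272,240), and the scene view shows it from (548,160) to (645,222). In both the line aims at the green disc. I'll compute its bearing.

```bash
cat >> h.py <<'E'
FR={"top":(np.array([.56516,-.0377]),.0493),"scene":(np.array([.56865,-.03935]),.0496)}
def white(n,q0,save=None):
    "white-line bearing: brightness-weighted centre across the tab, per radius, on plane z=.142"
    im=cv2.imread(f"pics/last_{n}.png").astype(np.float32);o,th=FR[n];bl=im[...,0];res=[]
    for r in np.arange(.046,.083,.003):
        qs=q0+np.arange(-.0075,.0076,.0005)/r
        a=qs+th;P=np.c_[o[0]-r*np.cos(a),o[1]-r*np.sin(a),np.full(len(a),.142)]
        uv=proj(n,P).astype(np.float32);w=cv2.remap(bl,uv[:,:1],uv[:,1:],cv2.INTER_CUBIC).ravel()
        k=np.arange(len(w));j=8+w[8:-8].argmax();s=slice(max(j-4,0),j+5);ww=np.clip(w[s]-w[s].min(),0,None)
        res.append((r,(qs[s]*ww).sum()/ww.sum(),w.max()))
    res=np.array(res);t=res[:,0]*np.sin(res[:,1]-q0)
    k,c=np.polyfit(res[:,0],t,1);print(n,"median q",np.median(res[:,1]).round(3),"line at r=.108",(q0+np.arctan((k*.108+c)/.108)).round(3),res[:,1].round(3).tolist(),res[:,2].round().tolist())
E
python3 - <<'E'
from h import *
for n,L in(("top",[(190,128),(272,240)]),("scene",[(152,160),(249,222)])):
    off=np.array((288,173) if n=="top" else (246,204));o,th=FR[n]
    P=ray(n,np.array(L)/9-.5+off,.142)[:,:2]-o
    f=lambda v:np.arctan2(-v[1],-v[0])-th
    print(n,f(P[0]),f(P[1]),"slope",f(P[1]-P[0]),np.linalg.norm(P,axis=1))
    for q in(.6,.65):white(n,q)
E
```

```text
top 0.6808967349410872 0.6349247400171131 slope 0.590013913936458 [0.04153087 0.08395561]
top median q 0.651 line at r=.108 0.645 [0.652, 0.652, 0.653, 0.654, 0.653, 0.648, 0.648, 0.649, 0.651, 0.651, 0.648, 0.646, 0.646] [166.0, 166.0, 164.0, 139.0, 125.0, 143.0, 163.0, 165.0, 168.0, 139.0, 116.0, 134.0, 127.0]
top median q 0.651 line at r=.108 0.645 [0.653, 0.652, 0.654, 0.655, 0.653, 0.647, 0.647, 0.649, 0.651, 0.651, 0.648, 0.646, 0.646] [166.0, 166.0, 164.0, 139.0, 125.0, 143.0, 163.0, 166.0, 168.0, 139.0, 117.0, 136.0, 137.0]
scene 0.5994337380788507 0.5419300211171156 slope -2.4895529830660075 [0.08613986 0.0412184 ]
scene median q 0.631 line at r=.108 0.63 [0.626, 0.634, 0.631, 0.631, 0.627, 0.635, 0.629, 0.63, 0.626, 0.633, 0.631, 0.632, 0.627] [114.0, 108.0, 117.0, 111.0, 115.0, 103.0, 112.0, 114.0, 114.0, 108.0, 110.0, 120.0, 114.0]
scene median q 0.631 line at r=.108 0.63 [0.625, 0.634, 0.631, 0.631, 0.627, 0.635, 0.629, 0.63, 0.626, 0.633, 0.631, 0.632, 0.628] [114.0, 108.0, 117.0, 111.0, 115.0, 103.0, 111.0, 114.0, 114.0, 99.0, 110.0, 120.0, 114.0]
```

The line points at q ≈ 0.64 (top 0.65, scene 0.63), within about 1 mm of green's centre at the marker radius. Next is the button: I'll move above (0.656, -0.119) and turn so that the gripper body stays off the selector.

Request:
{"fn": "send_rows", "kwargs": {
  "plan": [
    [255,-0.0215,-0.0269,0,0],
    [255,-0.0215,-0.0269,0,0],
    [255,-0.0215,-0.0269,0,0],
    [255,-0.0215,-0.0269,0,0],
    [255,-0.0215,-0.0269,0,0],
    [255,-0.0215,-0.0269,0,0],
    [255,-0.0215,-0.0269,0,0],
    [255,-0.0215,-0.0269,0,0],
    [255,0,0,0,0.115],
    [255,0,0,0,0.115],
    [255,0,0,0,0.115],
    [255,0,0,0,0.115],
    [255,0,0,0,0.115],
    [255,0,0,0,0.115],
    [255,0,0,0.03,0],
    [255,0,0,0.03,0],
    [255,0,0,0.02,0],
    [255,0,0,0,0],
    [255,0,0,0,0]
  ]
}}

```text
time_s: 12.73
position: [0.6556, -0.1184, 0.1276]
tcp_rot: [[-1.0, -0.029, -0.003], [-0.029, 1.0, 0.001], [0.003, 0.001, -1.0]]
force: [0.5, -0.1, -0.0]
opening: 0.001
grasp_force: 0.0
```

```bash
python3 -c "
from h import *
s,im=fing();u,a,p=blob('scene',im,'red');print('red',u,a)
r=np.array(s['tcp_rot']);print('move in tool xy',(np.array([.656,-.119])-s['position'][:2])@r[:2,:2])"
```

```text
t 12.7333 pos [ 0.6556 -0.1184  0.1276] a 0.029 q= -0.021 radial/tang in tool xy -0.0863 -0.0825 F [ 0.5 -0.1 -0. ] open 0.0005492261372495548 tilt [ 0.003  0.001 -1.   ]
n 59 low z [0.11  0.111 0.111 0.111 0.111 0.111 0.112 0.112] 
 [[-0.014, 0.005, 0.017], [-0.011, -0.02, 0.017], [-0.011, 0.02, 0.017], [-0.007, 0.017, 0.017], [-0.012, 0.009, 0.016], [-0.009, -0.017, 0.016], [0.003, 0.017, 0.016], [0.007, -0.019, 0.016]]
red [264.3255814  269.20930233] 43
move in tool xy [-0.00035848 -0.00057093]
```

I'm centred on the button with the tip about 27 mm above it. I'll lower in small steps, checking force.

Request:
{"fn": "send_rows", "kwargs": {
  "plan": [
    [255,0,0,0.01,0],
    [255,0,0,0.01,0],
    [255,0,0,0.003,0],
    [255,0,0,0,0]
  ]
}}

```text
time_s: 13.12
position: [0.655, -0.1188, 0.1055]
tcp_rot: [[-1.0, -0.028, -0.002], [-0.028, 1.0, 0.001], [0.002, 0.001, -1.0]]
force: [0.1, 0.2, 0.4]
opening: 0.006
grasp_force: 0.0
```

Request:
{"fn": "send_rows", "kwargs": {
  "plan": [
    [255,0,0,0.002,0],
    [255,0,0,0.002,0],
    [255,0,0,0,0]
  ]
}}

```text
time_s: 13.37
position: [0.6557, -0.1192, 0.1023]
tcp_rot: [[-1.0, -0.028, 0.0], [-0.028, 1.0, -0.0], [-0.0, -0.0, -1.0]]
force: [0.1, -0.2, -0.4]
opening: 0.008
grasp_force: 0.0
```

Request:
{"fn": "send_rows", "kwargs": {
  "plan": [
    [255,0,0,0.002,0],
    [255,0,0,0,0]
  ]
}}

```text
time_s: 13.53
position: [0.656, -0.1192, 0.1007]
tcp_rot: [[-1.0, -0.028, 0.001], [-0.028, 1.0, -0.0], [-0.001, -0.0, -1.0]]
force: [-0.8, 0.1, 1.9]
opening: 0.001
grasp_force: 1.1
```

Request:
{"fn": "send_rows", "kwargs": {
  "plan": [
    [255,0,0,0.002,0],
    [255,0,0,0,0]
  ]
}}

```text
time_s: 13.7
position: [0.656, -0.1193, 0.0987]
tcp_rot: [[-1.0, -0.028, 0.001], [-0.028, 1.0, -0.0], [-0.001, -0.0, -1.0]]
force: [-0.6, -0.2, 4.1]
opening: 0.004
grasp_force: 1.6
```

Contact started at about TCP z 0.102, and the force is rising. I'll continue to the bottom.

Request:
{"fn": "send_rows", "kwargs": {
  "plan": [
    [255,0,0,0.002,0],
    [255,0,0,0,0]
  ]
}}

```text
time_s: 13.87
position: [0.656, -0.1192, 0.0966]
tcp_rot: [[-1.0, -0.028, 0.001], [-0.028, 1.0, -0.0], [-0.001, -0.0, -1.0]]
force: [-1.3, -0.1, 3.6]
opening: 0.005
grasp_force: 2.2
```

Request:
{"fn": "send_rows", "kwargs": {
  "plan": [
    [255,0,0,0.002,0],
    [255,0,0,0,0]
  ]
}}

```text
time_s: 14.03
position: [0.6561, -0.1192, 0.096]
tcp_rot: [[-1.0, -0.028, 0.001], [-0.028, 1.0, -0.0], [-0.001, -0.001, -1.0]]
force: [-2.8, 0.9, 9.6]
opening: 0.005
grasp_force: 5.0
```

Request:
{"fn": "send_rows", "kwargs": {
  "plan": [
    [255,0,0,0.0015,0],
    [255,0,0,0,0]
  ]
}}

```text
time_s: 14.2
position: [0.6561, -0.1192, 0.0958]
tcp_rot: [[-1.0, -0.028, 0.001], [-0.028, 1.0, -0.001], [-0.001, -0.001, -1.0]]
force: [-4.6, 0.9, 15.6]
opening: 0.005
grasp_force: 7.8
```

Request:
{"fn": "send_rows", "kwargs": {
  "plan": [
    [255,0,0,-0.01,0],
    [255,0,0,-0.02,0],
    [255,0,0,-0.04,0],
    [255,0,0,-0.04,0],
    [255,0,0,-0.04,0],
    [255,0.04,0,0,0],
    [255,0.04,0,0,0],
    [255,0.04,0,0,0],
    [255,0.04,0,0,0],
    [255,0.04,0,0,0],
    [255,0.04,0,0,0],
    [255,0.03,0,0,0],
    [255,0,0,0,0],
    [255,0,0,0,0],
    [255,0,0,0,0]
  ]
}}

```text
time_s: 15.45
position: [0.387, -0.1274, 0.2432]
tcp_rot: [[-1.0, -0.028, 0.002], [-0.028, 1.0, -0.001], [-0.002, -0.001, -1.0]]
force: [0.6, -0.0, 0.5]
opening: 0.003
grasp_force: 0.0
```

```bash
python3 - <<'E'
from h import *
local();tabq()
for n in("top","scene"):
    white(n,.64);im=cv2.imread(f"pics/last_{n}.png");u,a,p=blob(n,im,"red");print("red",u,a)
cv2.imwrite("pics/final.png",cv2.imread("pics/last_scene.png"))
E
```

```text
t 15.45 pos [ 0.387  -0.1274  0.2432] a 0.028 q= -0.022 radial/tang in tool xy 0.1824 -0.0838 F [ 0.6 -0.   0.5] open 0.0026873391878371533 tilt [-0.002 -0.001 -1.   ]
scene n 71 o [ 0.5685 -0.0399] th 0.049 cent z.13/.142 [(np.float64(0.677), np.float64(0.0612)), (np.float64(0.762), np.float64(0.0574))] depth 0.695 slope q 0.552
top n 26 o [ 0.5651 -0.0378] th 0.049 cent z.13/.142 [(np.float64(0.605), np.float64(0.0621)), (np.float64(0.576), np.float64(0.0629))] depth 0.588 slope q 0.635
top median q 0.651 line at r=.108 0.645 [0.653, 0.652, 0.653, 0.654, 0.653, 0.648, 0.647, 0.649, 0.651, 0.651, 0.648, 0.645, 0.646] [170.0, 169.0, 167.0, 142.0, 126.0, 144.0, 166.0, 168.0, 171.0, 143.0, 120.0, 135.0, 129.0]
red [327.36470588 146.55294118] 85
scene median q 0.632 line at r=.108 0.63 [0.623, 0.636, 0.634, 0.632, 0.626, 0.636, 0.632, 0.634, 0.629, 0.633, 0.631, 0.631, 0.627] [118.0, 106.0, 117.0, 114.0, 118.0, 107.0, 117.0, 117.0, 116.0, 104.0, 114.0, 119.0, 112.0]
red [264.65671642 267.95522388] 67
```

View pics/final.png

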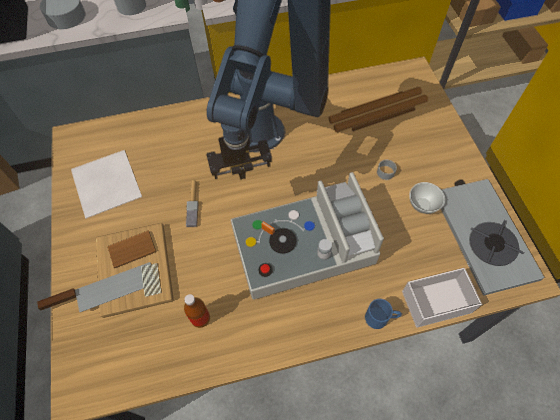

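The button bottomed out (travel stopped at 0.096 and the force rose to 15.6 N), and it's back up at the same pixel. The tab at (268,228) points at green (257,224), and nothing else has moved.

```bash
python3 -c "
from rig import hand_in
print(hand_in())"
```

```text
the job is handed in; nothing more can be done
None
```

I pushed the selector to green (about 0.64 rad measured, 0.65 wanted), then pressed the red button to its stop and let it spring back; a first pass swept over the tab without touching it, nothing else was seen to move, and I handed in at about 15.5 s.

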